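# Hold the dressing stick on the cut-off wheel through the guard port

### The arm

A 7-joint arm with a two-finger parallel gripper is mounted at the origin on a cart in front of the work surface, level with it; the furniture and walls round the work are solid. World frame = base frame: x ahead of the robot, y to its left, z up, the work surface at z = 0. Lengths are in m, angles in rad, forces in N, time in s.
With the tool pointing down it reaches from about 0.425 to 0.875 m from the base axis. Payload 4.7 kg.
Tool frame: the origin (TCP) lies midway between the tips of the shut fingers; the grasp point (between the pads) lies 19 mm behind it; z points along the fingers, y is the line along which they close (so a half turn about z gives the same grasp; the last joint's range is limited). The gripper opens to 85 mm and grips with 20 to 120 N. Pads are 22 mm wide; open, the fingers measure 114 mm over their backs; the gripper's body (76 mm by 85 mm) begins 54 mm behind the grasp point. The pads swing forward as they close: fully open they stand 13 mm farther back than shut.
Start: joints at [1.145, 0.321, -0.07, 1.45, 0.023, 1.371, -0.057], TCP at [0.277, -0.588, 0.231] pointing down, gripper open.
Joint ranges: [-2.86, 2.86], [-0.3, 2.09], [-1.38, 1.24], [0.06, 2.45], [-1.56, 4.7], [0.09, 2.05], [-2.69, 2.69]. Speed limits (rad/s): [2.57, 2.57, 3.14, 3.14, 3.14, 3.14, 3.14].

### API

Orientations are given as a rotation vector (axis times angle).
In Python, from cell import robot, eyes gives the robot as it stands. The module is installed in compiled form; this text tells all that it offers.
- The arm moves only by the tool step_arm, never from a script. Its argument "commands" is a list of rows, each a list of 7 numbers: the turn, a rotation vector about the tool's x, y, z in degrees, then the shift along the tool's x, y, z in m, then the closure, from -1 (fully open) to 1 (shut). A call has 1 to 5 rows; each row is the pose to reach, as a shift and turn from the pose commanded when the call began, along the tool's axes at that moment; what a row does not reach only later rows make up. A row lasts 1/12 s, in which the tool goes at most 41.7 mm and 7.16 degrees, less where a joint would pass 70% of its speed; a pose out of reach is approached as far as the arm can. A call with a gripper value outside its range is refused whole. The fingers move at their own pace and stop on an object; the grip force is fixed at half the most. Time passes only in rows, so rows that repeat a pose let the fingers close. It gives the time, the measured TCP pose, the force, the opening and the grip force at its end, in the units of the state.
- robot.observe(): the state, without advancing time (a new reading comes with each control period).
- eyes.capture(name): name is "scene" or "top" or "wrist"; returns a dict with "frame" (400x640x3 uint8, blue, green, red), "fovy" (degrees; the focal length in pixels is half the picture's height over the tangent of half this angle, whatever the lens; pixels are square), "cx", "cy" (the principal point, pixels), "R" (3x3) and "t" (3): a world point X has camera coordinates R X + t; the wrist camera has in their place "T_tool_cam" (4x4, takes a point from camera to tool coordinates, whose origin is the TCP and whose axes are the flange's). Camera axes: x right, y down, z forward; pixel columns grow to the right and rows downward; lengths in m; the calibration is good to about 2 mm. A picture is of the moment at which its call begins: read the wrist's pose just before it. There is no depth.
- robot.hand_in(): hands the job in; it is judged then, once.
The state is a dict: "time": time; "joint_positions": joint angles; "qd": joint speeds; "joint_torque": joint torques, N m; "tcp_pos": TCP position; "tool_rot": TCP orientation; "contact_force": force on the tool from outside, world axes, zero at the start; "torque": the same for the moment, N m; "grip_width": finger opening in m; "finger_force": force on a finger pad.
Only numpy, scipy, OpenCV 4.12 (cv2) and the standard library are available. Lean on these libraries where they do the work, as an engineer would, in place of code of your own. Each camera call takes 0.05 s, during which the arm holds its last target. There are 200 camera calls.

### The job

The cut-off wheel of the bench saw is to be dressed. Pull the flat dressing stick out of its stand, pass it upright down through the slot in the top of the wheel guard until its lower end rests lightly on the rim of the wheel, and finish while still holding it there in the gripper so that a colleague can start the saw. Leave the short square stick in the stand, and do not knock over or push away the stand, the bottle, the jar or the beaker.

Things in the scene. Friction and masses are not known exactly. Their poses are not given: they have to be found in the camera images.
- flat_stick: flat light-grey abrasive dressing stick, a bar 25 x 12 x 140 mm, about 90 g, standing upright in the stand with its upper 88 mm free. Origin at the centre of its lower end; x along the 25 mm width, y along the 12 mm thickness, z up along its length. A half turn about z makes no difference
- square_stick: shorter square dressing stick of the same grey, 16 x 16 x 105 mm, upright in the other pocket of the stand; too thick for the slot, stays there. Origin at the centre of its lower end, z up
- stick_stand: loose grey plastic stand, foot 104 x 50 mm, block 96 x 42 mm, 60 mm high, about 0.7 kg. Origin at the centre of its underside, x along its length, z up. Two open-topped pockets with their floor 8 mm and their mouth 60 mm above the worktop: 30 x 16 mm for the flat stick, centred at x = -24 mm, and 20 x 20 mm for the square stick at x = +27 mm (both at y = 0)
- saw: white bench-top cut-off saw, fixed to the worktop, foot 250 x 232 mm (x -125 to +125, y -90 to +142 mm), with its clear-sided wheel guard (128 x 52 mm, top at 182 mm) centred over the origin and the motor housing (178 mm high) beside it at y = +39 to +137 mm. Origin on the worktop straight under the slot; its x and y axes are those of the slot, z up
- port (a point): centre of the slot in the grey collar on top of the guard, 187 mm above the worktop. The slot is vertical and goes right through, 27 mm along the saw's x by 14 mm along its y, so the flat stick goes in with its 25 mm width along the saw's x. Straight walls reach from this point 11 mm down; above it a flared mouth rises 6 mm and widens by 5 mm on every side
- wheel: dark cut-off wheel inside the guard, 100 mm across and 3 mm thick, standing upright in the saw's x-z plane, stiff to turn. Origin at its centre, 79 mm straight below port, so the top of its rim is 29 mm straight below port (158 mm above the worktop); y is its axis. It does not give: once touched, the push on it grows by roughly 8 N for every mm the gripper goes on down
- wash_bottle: wash bottle with a bent spout, 62 x 94 x 194 mm, standing; origin at the centre of its underside; to be left alone
- jar: white screw-lid jar, 46 mm across, 45 mm high, standing; origin at the centre of its underside; to be left alone
- beaker: small clear beaker, 54 mm across, 70 mm high, standing; origin at the centre of its underside; to be left alone
Mind the look-alikes: they are no part of the job. Leave any black or brown look-alike of the stick_stand alone.

How it is judged:
On the way:
1. the flat stick is held in the gripper, pulled right out of its stand (contact force between flat_stick and the fingers above 2 N and height (world z) of flat_stick above 0.07 m and contact force between flat_stick and stick_stand below 0.1 N), for 0.1 s.
At the end, for the whole second after the job is handed in: Through the last second the gripper holds the flat stick (over 2 N) upright (0.12 rad) in the slot, its lower end within 4 mm of the slot axis, 26 to 34 mm below the port, resting on the wheel with 0.4 to 25 N; square stick in its pocket, stand upright, bystanders upright within 30 mm (contact force between flat_stick and the fingers above 2 N and z of flat_stick in the frame of port between -0.034 and -0.026 m and horizontal distance between flat_stick and port below 0.004 m and angle between the z axis of flat_stick and the z axis of port, either way round below 0.12 rad and contact force between flat_stick and wheel between 0.4 and 25 N and contact force between flat_stick and stick_stand below 0.1 N and linear speed of flat_stick below 0.02 m/s and z of square_stick in the frame of stick_stand below 0.02 m and horizontal distance between square_stick and stick_stand below 0.04 m and angle between stick_stand's own z axis and vertical below 0.1 rad and angle between each of wash_bottle, jar, beaker's own z axis and vertical below 0.2 rad and distance of each of wash_bottle, jar, beaker from where it was at the start of the episode below 0.03 m); the arm keeps its last pose, push and grip.
It fails at once if the wheel is loaded with more than 45 N (contact force between flat_stick and wheel above 45 N).
It fails at once if the stand is tipped or pushed away (angle between stick_stand's own z axis and vertical above 0.35 rad or distance of stick_stand from where it was at the start of the episode above 0.06 m).
It fails at once if the square stick is pulled out (z of square_stick in the frame of stick_stand above 0.05 m).
It fails at once if bottle, jar or beaker is knocked over or pushed away (distance of any of wash_bottle, jar, beaker from where it was at the start of the episode above 0.04 m).
It also fails if it takes over 58 s, if anything falls off the work surface, if the arm or the gripper's body presses on something with over 40 N, if the wrist force passes 120 N, or if a joint passes its speed limit or range.

## Working session

There is one attempt and no reset: what is moved stays moved. The work goes in short steps, Python scripts to look and compute and a tool call to move; the robot and the scene stay as the last step left them, time stands still between calls to the robot, and variables do not carry over. Pictures are saved under pics/ and viewed, at most 10 in all, crops included, and the job is handed in when it is done.

Besides the shell and the picture viewer there is one more tool, called after ">>>" by a JSON object that holds its "method" and its "body". step_arm: Moves the arm, as the interface text tells. Its arguments: {"type":"object","properties":{"commands":{"type":"array"}},"required":["commands"]}

```bash
mkdir -p pics
cat > h.py <<'E'
import numpy as np, cv2
from cell import robot, eyes
from scipy.spatial.transform import Rotation as Ro
def cap(n):
    s=robot.observe(); c=eyes.capture(n)
    f=200/np.tan(np.radians(c['fovy'])/2)
    if 'R' in c and c['R'] is not None and n!='wrist':
        R=np.array(c['R']);o=-R.T@np.array(c['t']);W=R.T
    else:
        T=np.array(c['T_tool_cam']);Rt=Ro.from_rotvec(s['tool_rot']).as_matrix()
        W=Rt@T[:3,:3];o=Rt@T[:3,3]+np.array(s['tcp_pos'])
    return dict(im=c['frame'],f=f,c=(c['cx'],c['cy']),W=W,o=o)
def plane(C,u,v,z):
    d=C['W']@np.array([(u-C['c'][0])/C['f'],(v-C['c'][1])/C['f'],1]);return C['o']+d*(z-C['o'][2])/d[2]
def proj(C,X):
    p=C['W'].T@(np.array(X)-C['o']);return C['f']*p[0]/p[2]+C['c'][0],C['f']*p[1]/p[2]+C['c'][1]
E
python3 - <<'E'
from h import *
s=robot.observe();print(s)
for n in ('scene','top'):
    C=cap(n);cv2.imwrite(f'pics/{n}.png',C['im']);print(n,C['f'],C['c'],C['o'].round(3),C['W'].round(3).tolist())
E
```

```text
{'time': 0.0, 'joint_positions': array([ 1.14510496,  0.32183632, -0.07011388,  1.45170021,  0.0226051 ,
        1.37077351, -0.05689822]), 'qd': array([ 0.00084921,  0.00057583, -0.00042194,  0.00107116, -0.00014002,
       -0.00065214,  0.00029122]), 'joint_torque': array([-1.74943361e-04, -4.93584430e+01, -3.81997610e-01, -3.14326215e+01,
        1.31659670e-02,  1.14222613e-02,  2.82403067e-05]), 'tcp_pos': array([ 0.27647757, -0.58766995,  0.23020241]), 'tool_rot': array([-3.06410689e+00, -6.84957277e-01,  8.04224478e-04]), 'contact_force': array([ 0.0216704 , -0.27392572,  0.13988325]), 'torque': array([-0.02838848, -0.04112813, -0.03112454]), 'finger_force': 0.0, 'grip_width': 0.0851241825516215}
scene 497.95056163607114 (324.34771150285155, 201.73963664908985) [-0.604 -1.037  0.846] [[0.582, -0.368, 0.725], [-0.813, -0.244, 0.529], [-0.018, -0.897, -0.441]]
top 500.2148037751697 (315.03770977417315, 206.02193519710127) [ 0.263 -0.191  1.491] [[0.02, -0.981, 0.195], [-1.0, -0.023, -0.016], [0.021, -0.194, -0.981]]
```

View pics/scene.png

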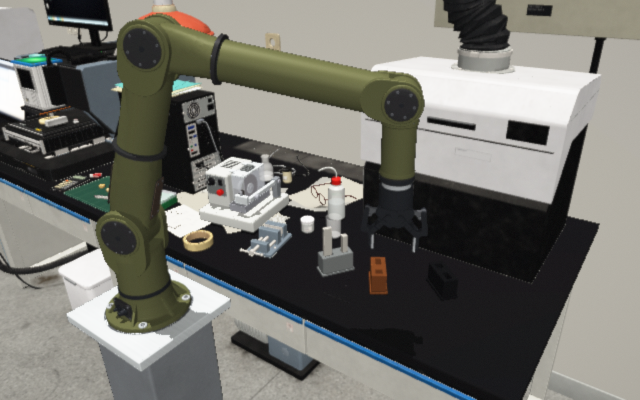

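View pics/top.png

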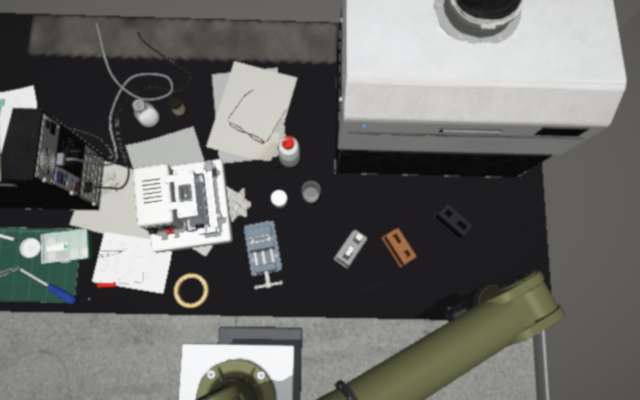

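Candidates: grey stand with sticks at top (351,247) / scene (335,258); brown one at top (400,246) / scene (377,275), empty; black one at top (454,220) / scene (442,280), empty. The grey one fits; I'll check it in a crop with the saw.

Run:
```python
from h import *
t=cv2.imread('pics/top.png');s=cv2.imread('pics/scene.png')
a=cv2.resize(t[215:280,320:385],(400,400),interpolation=3*0+2)
b=cv2.resize(t[150:260,125:235],(400,400),interpolation=2)
c=cv2.resize(s[215:280,300:365],(400,400)[:2],interpolation=2)[:200*2]
d=cv2.resize(s[145:235,195:295],(400,400),interpolation=2)
g=np.vstack([np.hstack([a,b]),np.hstack([c,d])]);cv2.imwrite('pics/crop.png',cv2.resize(g,(600,600)))
C=cap('top')
for n,u,v,z in [('stand',351,247,.06),('beaker',311,190,.07),('jar',279,198,.045),('bottle',289,145,.19),('guard',212,197,.187)]:print(n,plane(C,u,v,z).round(3))
```

```text
stand [ 0.43  -0.321  0.06 ]
beaker [ 0.593 -0.202  0.07 ]
jar [ 0.572 -0.108  0.045]
bottle [ 0.689 -0.139  0.19 ]
guard [0.54  0.061 0.187]
```

View pics/crop.png

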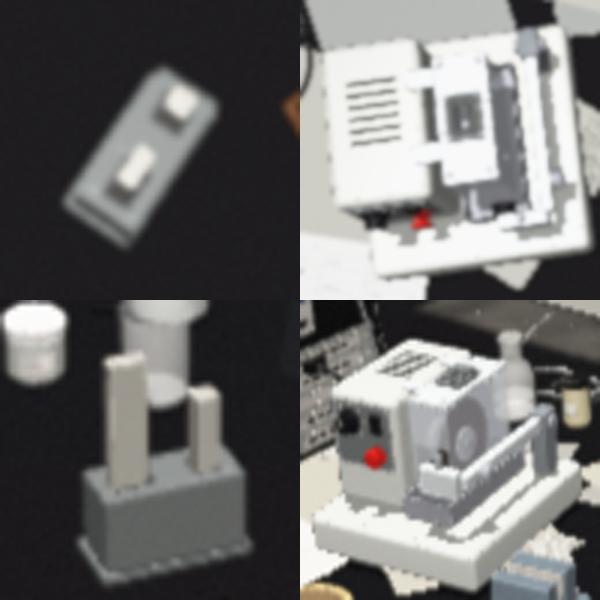

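Confirmed: the grey stand holds the flat stick (taller, robot side, top (350,249)) and the square stick (top (359,238)). The slot is on the collar at top (185,192).

```bash
cat >> h.py <<'E'
def go(p,yaw):
    "turn (deg) and shift in tool axes to reach TCP p, pointing down, tool x at yaw (deg) mod 180"
    s=robot.observe();R=Ro.from_rotvec(s['tool_rot']);best=None
    for y in (yaw,yaw+180):
        T=Ro.from_euler('z',y,degrees=True)*Ro.from_euler('x',180,degrees=True)
        r=np.degrees((R.inv()*T).as_rotvec())
        if best is None or np.linalg.norm(r)<np.linalg.norm(best):best=r
    print('turn',best.round(2),'shift',R.inv().apply(np.array(p)-s['tcp_pos']).round(4),'tcp',s['tcp_pos'].round(4),'toolx yaw',np.degrees(np.arctan2(*R.as_matrix()[[1,0],0])).round(2),'q',s['joint_positions'].round(2),'t',s['time'])
E
python3 - <<'E'
from h import *
C=cap('top')
print('flat',plane(C,350.1,248.5,.148).round(3),'sq',plane(C,359,237.5,.113).round(3),'port',plane(C,185.1,192.5,.19).round(3))
print(eyes.capture('wrist')['T_tool_cam'].round(3).tolist())
p=plane(C,350.1,248.5,.148)
go([p[0],p[1],.26],-33.6)
E
```

```text
flat [ 0.415 -0.31   0.148] sq [ 0.45  -0.338  0.113] port [0.55  0.132 0.19 ]
[[-0.0, -0.952, -0.305, 0.077], [1.0, -0.0, -0.0, -0.001], [0.0, -0.305, 0.952, -0.142], [0.0, 0.0, 0.0, 1.0]]
turn [-4.00e-02  3.00e-02  5.88e+01] shift [ 0.2436 -0.1922 -0.029 ] tcp [ 0.2766 -0.5879  0.2308] toolx yaw 25.2 q [ 1.15  0.32 -0.07  1.45  0.02  1.37 -0.06] t 0.25
```

>>> {"method": "step_arm", "body": {"commands": [[0,0,35,0.13,-0.1,-0.029,-1],[0,0,35,0.13,-0.1,-0.029,-1],[0,0,35,0.13,-0.1,-0.029,-1],[0,0,35,0.13,-0.1,-0.029,-1],[0,0,35,0.13,-0.1,-0.029,-1]]}}

```text
time: 0.67
tcp_pos: [0.3585, -0.4346, 0.2625]
tool_rot: [-3.129, 0.259, -0.007]
contact_force: [1.9, 0.5, 0.3]
grip_width: 0.0854
finger_force: 0.0
```

Run:
```python
from h import *
go([.415,-.31,.26],-33.6)
```

```text
turn [-0.2  -0.23 24.14] shift [ 0.0352 -0.1322  0.003 ] tcp [ 0.3585 -0.4346  0.2625] toolx yaw -9.46 q [ 0.94  0.13 -0.11  1.62  0.01  1.39 -0.91] t 0.6667
```

>>> {"method": "step_arm", "body": {"commands": [[0,0,24,0.035,-0.132,0.003,-1],[0,0,24,0.035,-0.132,0.003,-1],[0,0,24,0.035,-0.132,0.003,-1],[0,0,24,0.035,-0.132,0.003,-1],[0,0,24,0.035,-0.132,0.003,-1]]}}

```text
time: 1.08
tcp_pos: [0.4119, -0.3123, 0.2576]
tool_rot: [-3.007, 0.903, -0.001]
contact_force: [0.9, -0.0, 0.3]
grip_width: 0.0857
finger_force: 0.0
```

Run:
```python
from h import *
go([.415,-.31,.26],-33.6)
C=cap('wrist');cv2.imwrite('pics/w1.png',C['im']);np.save('w1.npy',C,allow_pickle=True)
print(proj(C,[.415,-.31,.148]),C['f'])
```

```text
turn [-0.12 -0.02  0.18] shift [ 0.0013 -0.0037 -0.0024] tcp [ 0.4119 -0.3123  0.2576] toolx yaw -33.42 q [ 0.8   0.03 -0.2   1.73  0.    1.38 -1.56] t 1.0833
(np.float64(311.3490650349542), np.float64(191.20467631344022)) 294.4059190440992
```

View pics/w1.png

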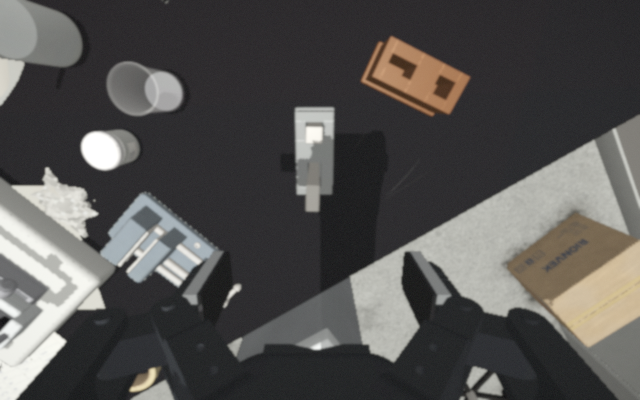

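Run:
```python
import cv2,numpy as np
a=cv2.imread('pics/w1.png')[95:220,270:395]
cv2.imwrite('pics/w1c.png',cv2.resize(a,(600,600),interpolation=cv2.INTER_NEAREST))
```

```text
(no output)
```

View pics/w1c.png

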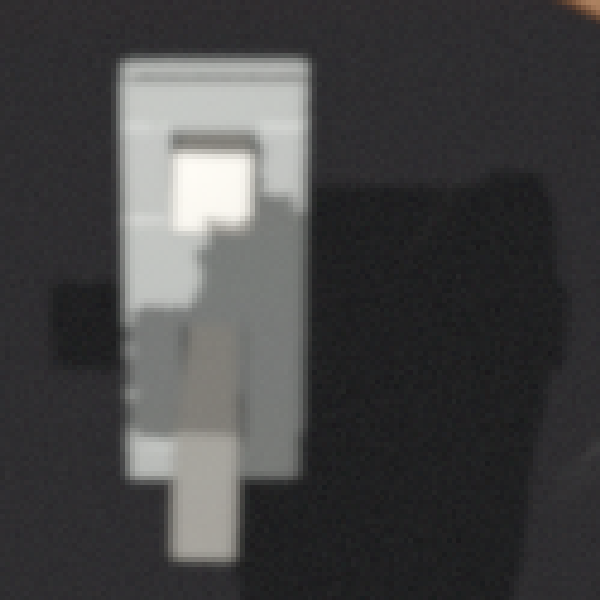

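Run:
```python
from h import *
C=np.load('w1.npy',allow_pickle=True).item()
def P(x,y,z):return plane(C,270+x/4.8-.5+.1,95+y/4.8-.5+.1,z)
t=(P(170,434,.148)+P(242,434,.148))/2;b=(P(168,560,.148)+P(240,560,.148))/2
q=P(213,191,.113)
print('len',np.linalg.norm(t-b),'yaw stick',np.degrees(np.arctan2(*(t-b)[[1,0]])))
for x0,x1 in((120,127),(312,300)):
    d=P(x0,62,.008*(1))-P(x1,478,.06); 
A=(P(123,125,.06)+P(308,125,.06))/2;B=(P(127,478,.06)+P(300,478,.06))/2
print('block yaw',np.degrees(np.arctan2(*(A-B)[[1,0]])),np.linalg.norm(A-B))
c=(t+b)/2;print('c',c,'sq',q,'dist',np.linalg.norm((q-c)[:2]),np.degrees(np.arctan2(*(q-c)[[1,0]])))
go([c[0],c[1],.15],-33.5)
```

```text
len 0.02485579747727442 yaw stick -34.54000173020594
block yaw -33.88024983667515 0.08623979056600495
c [ 0.40895916 -0.30700072  0.148     ] sq [ 0.45250793 -0.33727574  0.113     ] dist 0.05303841019297025 -34.80695060828925
turn [-0.01 -0.03  0.03] shift [-0.0058 -0.0064  0.1076] tcp [ 0.4102 -0.3155  0.2576] toolx yaw -33.47 q [ 0.8   0.04 -0.2   1.73  0.01  1.38 -1.56] t 1.1333
```

>>> {"method": "step_arm", "body": {"commands": [[0,0,1,-0.006,-0.006,0.06,-1],[0,0,1,-0.006,-0.006,0.06,-1],[0,0,1,-0.006,-0.006,0.09,-1],[0,0,1,-0.006,-0.006,0.09,-1],[0,0,1,-0.006,-0.006,0.09,-1]]}}

```text
time: 1.55
tcp_pos: [0.4055, -0.3105, 0.1663]
tool_rot: [-2.997, 0.941, 0.005]
contact_force: [0.6, 0.3, 1.3]
grip_width: 0.0854
finger_force: 0.0
```

Run:
```python
from h import *
C=cap('wrist');cv2.imwrite('pics/w2.png',C['im']);np.save('w2.npy',C,allow_pickle=True)
go([.409,-.307,.106],-34.5);print(proj(C,[.409,-.307,.148]))
```

```text
turn [ 0.02 -0.01 -0.37] shift [-0.0005 -0.0046  0.062 ] tcp [ 0.4068 -0.3111  0.168 ] toolx yaw -34.87 q [ 0.79  0.08 -0.2   1.87  0.02  1.2  -1.59] t 1.6
(np.float64(306.4117260820382), np.float64(235.79425524915143))
```

View pics/w2.png

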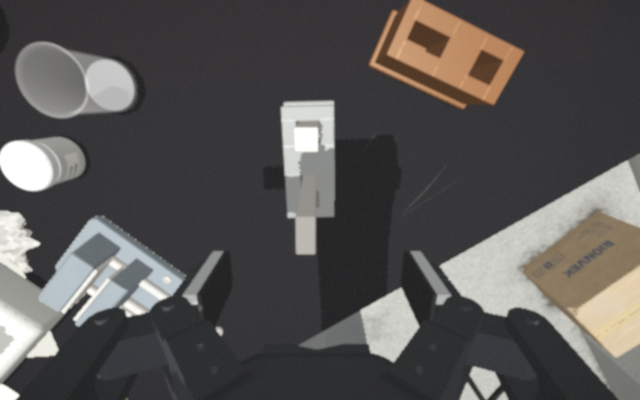

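The stick top is at about (305,235), as predicted (306,236). Next I descend and grasp.

>>> {"method": "step_arm", "body": {"commands": [[0,0,0,0,-0.005,0.03,-1],[0,0,0,0,-0.005,0.062,-1],[0,0,0,0,-0.005,0.062,-1],[0,0,0,0,-0.005,0.062,-1],[0,0,0,0,-0.005,0.062,-1]]}}

```text
time: 2.02
tcp_pos: [0.4112, -0.3072, 0.1079]
tool_rot: [2.996, -0.94, 0.005]
contact_force: [-0.3, -0.1, 0.5]
grip_width: 0.0852
finger_force: 0.0
```

Run:
```python
from h import *
go([.409,-.307,.106],-34.5)
```

```text
turn [ 0.02 -0.21 -0.33] shift [-0.002   0.0011  0.0019] tcp [ 0.4112 -0.3072  0.1079] toolx yaw -34.83 q [ 0.78  0.14 -0.21  1.93  0.03  1.07 -1.62] t 2.0167
```

>>> {"method": "step_arm", "body": {"commands": [[0,0,0,-0.001,0.001,0.001,0],[0,0,0,-0.001,0.001,0.001,0.5],[0,0,0,-0.001,0.001,0.001,1],[0,0,0,-0.001,0.001,0.001,1],[0,0,0,-0.001,0.001,0.001,1]]}}

```text
time: 2.43
tcp_pos: [0.4087, -0.3062, 0.1048]
tool_rot: [2.997, -0.939, 0.001]
contact_force: [0.3, 0.2, -0.9]
grip_width: 0.0256
finger_force: 0.0
```

>>> {"method": "step_arm", "body": {"commands": [[0,0,0,0,0,0,1],[0,0,0,0,0,0,1],[0,0,0,0,0,0,1],[0,0,0,0,0,0,1],[0,0,0,0,0,0,1]]}}

```text
time: 2.85
tcp_pos: [0.4088, -0.306, 0.1046]
tool_rot: [2.998, -0.939, 0.001]
contact_force: [0.4, 1.0, 3.2]
grip_width: 0.0115
finger_force: 58.7
```

>>> {"method": "step_arm", "body": {"commands": [[0,0,0,0,0,-0.015,1],[0,0,0,0,0,-0.03,1],[0,0,0,0,0,-0.05,1],[0,0,0,0,0,-0.07,1],[0,0,0,0,0,-0.09,1]]}}

```text
time: 3.27
tcp_pos: [0.4079, -0.3059, 0.1945]
tool_rot: [-2.998, 0.94, 0.002]
contact_force: [0.4, -0.6, -1.4]
grip_width: 0.0115
finger_force: 58.4
```

>>> {"method": "step_arm", "body": {"commands": [[0,0,0,0,0,-0.03,1],[0,0,0,0,0,-0.06,1],[0,0,0,0,0,-0.09,1],[0,0,0,0,0,-0.12,1],[0,0,0,0,0,-0.14,1]]}}

```text
time: 3.68
tcp_pos: [0.4087, -0.3064, 0.3369]
tool_rot: [2.997, -0.939, 0.003]
contact_force: [-1.0, -0.1, 0.3]
grip_width: 0.0117
finger_force: 58.4
```

Run:
```python
from h import *
go([.49,.1,.34],5)
```

```text
turn [  0.08  -0.12 -39.81] shift [-0.1653 -0.3801 -0.0037] tcp [ 0.4087 -0.3064  0.3369] toolx yaw -34.81 q [ 0.79 -0.   -0.2   1.61  0.    1.53 -1.59] t 3.6833
```

>>> {"method": "step_arm", "body": {"commands": [[0,0,-7,-0.03,-0.035,0,1],[0,0,-14,-0.06,-0.07,0,1],[0,0,-20,-0.08,-0.11,0,1],[0,0,-25,-0.09,-0.15,0,1],[0,0,-30,-0.1,-0.18,0,1]]}}

```text
time: 4.1
tcp_pos: [0.4284, -0.1005, 0.334]
tool_rot: [3.138, -0.127, -0.0]
contact_force: [-0.2, -0.3, -1.0]
grip_width: 0.0117
finger_force: 58.5
```

Run:
```python
from h import *
go([.49,.13,.34],5)
```

```text
turn [ 0.05  0.01 -9.63] shift [ 0.0428 -0.2347 -0.0062] tcp [ 0.4284 -0.1005  0.334 ] toolx yaw -4.63 q [ 0.62 -0.16 -0.39  1.75 -0.06  1.53 -1.42] t 4.1
```

>>> {"method": "step_arm", "body": {"commands": [[0,0,-4,0.02,-0.04,-0.006,1],[0,0,-8,0.03,-0.08,-0.006,1],[0,0,-10,0.04,-0.12,-0.006,1],[0,0,-10,0.043,-0.16,-0.006,1],[0,0,-10,0.043,-0.195,-0.006,1]]}}

```text
time: 4.52
tcp_pos: [0.4882, 0.0914, 0.3397]
tool_rot: [-3.138, -0.144, 0.001]
contact_force: [0.6, -0.2, -1.1]
grip_width: 0.0112
finger_force: 58.5
```

>>> {"method": "step_arm", "body": {"commands": [[0,0,0,0,-0.02,0,1],[0,0,0,0,-0.035,0,1],[0,0,0,0,-0.035,0,1],[0,0,0,0,-0.035,0,1]]}}

```text
time: 4.85
tcp_pos: [0.4846, 0.1235, 0.3398]
tool_rot: [3.137, 0.145, -0.001]
contact_force: [0.1, -0.7, -0.6]
grip_width: 0.0112
finger_force: 58.5
```

Run:
```python
from h import *
C=cap('wrist');cv2.imwrite('pics/w3.png',C['im']);np.save('w3.npy',C,allow_pickle=True)
go([.55,.132,.34],5);print(proj(C,[.55,.132,.193]))
```

```text
turn [0.07 0.05 0.14] shift [ 0.0657 -0.004  -0.0003] tcp [0.485  0.1221 0.3398] toolx yaw 5.14 q [ 0.38 -0.01 -0.67  1.61 -0.    1.54 -1.77] t 4.9
(np.float64(313.59413108258406), np.float64(113.99201443508568))
```

View pics/w3.png

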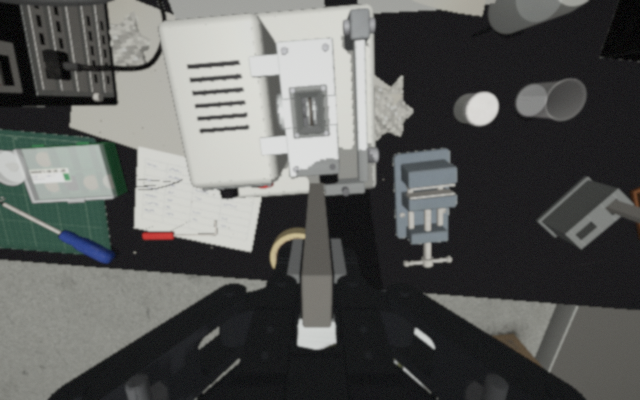

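Run:
```python
import cv2
a=cv2.imread('pics/w3.png')[75:200,260:370]
cv2.imwrite('pics/w3c.png',cv2.convertScaleAbs(cv2.resize(a,None,fx=4.8,fy=4.8,interpolation=cv2.INTER_NEAREST),alpha=1.5))
```

```text
(no output)
```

View pics/w3c.png

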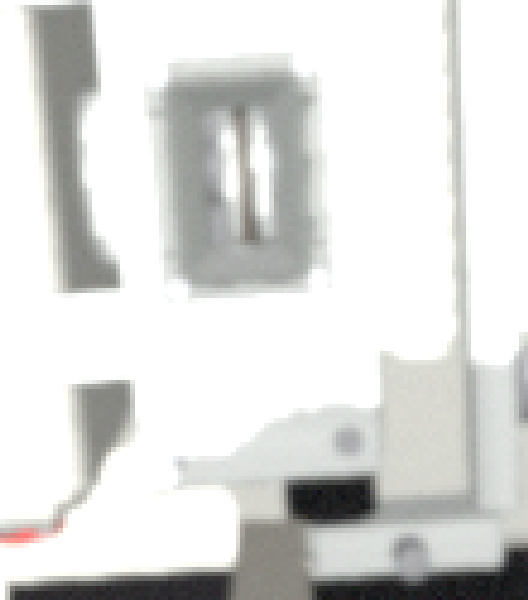

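Run:
```python
from h import *
C=np.load('w3.npy',allow_pickle=True).item()
P=lambda x,y,z:plane(C,260+x/4.8-.4,75+y/4.8-.4,z)
a,b=P(240,108,.157),P(249,243,.157)
print('wheel',a,b,'yaw',np.degrees(np.arctan2(*(a-b)[[1,0]])))
for n,q in dict(grey=[(165,90),(305,85),(178,285),(313,280)],outer=[(165,62),(292,58),(187,295),(330,290)],slot=[(218,108),(266,108),(222,243),(272,243)]).items():
    q=[P(*p,.19) for p in q];print(n,np.mean(q,0),'yaw',[np.degrees(np.arctan2(*(q[i]-q[i+2])[[1,0]])).round(1) for i in(0,1)],'size',np.linalg.norm(q[0]-q[1]),np.linalg.norm(q[0]-q[2]))
tcp=np.array([.485,.1221]);z=.3398-.0966
l,r=P(243,525,z),P(307,525,z);m=(l+r)/2
ax=np.array([np.cos(np.radians(5.1)),np.sin(np.radians(5.1))])
print('stick end edge',m,'w',np.linalg.norm(l-r),'rel tcp along x',(m[:2]-tcp)@ax,'y',(m[:2]-tcp)@[-ax[1],ax[0]])
# lit saw foot edge yaw: wheel guard right edge
g,h=P(447,0,.182),P(465,340,.182);print('guard edge yaw',np.degrees(np.arctan2(*(g-h)[[1,0]])))
```

```text
wheel [0.56520036 0.13785605 0.157     ] [0.53683092 0.13341383 0.157     ] yaw 8.899377438502247
grey [0.54994225 0.1357851  0.19      ] yaw [np.float64(8.0), np.float64(8.2)] size 0.0273091767485067 0.03742588749343756
outer [0.55151575 0.13521973 0.19      ] yaw [np.float64(9.7), np.float64(15.4)] size 0.024631824484180706 0.04464266528582901
slot [0.55202588 0.13512356 0.19      ] yaw [np.float64(6.4), np.float64(7.9)] size 0.00939466342773335 0.025751866105301342
stick end edge [0.4957373  0.12394252 0.2432    ] w 0.011201883445987899 rel tcp along x 0.010858578973979134 y 0.0008807419711339268
guard edge yaw 10.696941706325566
```

Run:
```python
from h import *
go([.5517,.1348,.300],8)
```

```text
turn [ 0.06  0.05 -2.86] shift [ 0.0677 -0.0067  0.0397] tcp [0.485  0.1221 0.3398] toolx yaw 5.14 q [ 0.38 -0.01 -0.67  1.61 -0.    1.54 -1.77] t 4.9
```

>>> {"method": "step_arm", "body": {"commands": [[0.06,0.05,-2.9,0.034,-0.007,0,1],[0.06,0.05,-2.9,0.067,-0.007,0.02,1],[0.06,0.05,-2.9,0.068,-0.007,0.04,1],[0.06,0.05,-2.9,0.068,-0.007,0.04,1],[0.06,0.05,-2.9,0.068,-0.007,0.04,1]]}}

```text
time: 5.32
tcp_pos: [0.5515, 0.1345, 0.2989]
tool_rot: [-3.134, -0.218, 0.005]
contact_force: [-0.9, 0.6, -0.5]
grip_width: 0.0115
finger_force: 58.8
```

>>> {"method": "step_arm", "body": {"commands": [[0,0,0,0,0,0,1],[0,0,0,0,0,0,1],[0,0,0,0,0,0,1]]}}

```text
time: 5.57
tcp_pos: [0.5521, 0.1366, 0.3023]
tool_rot: [-3.134, -0.221, -0.006]
contact_force: [0.4, 0.4, -0.0]
grip_width: 0.0115
finger_force: 58.8
```

Run:
```python
from h import *
C=cap('wrist');np.save('w4.npy',C,allow_pickle=True)
go([.5517,.1348,.300],8)
u,v=proj(C,[.55,.1355,.19]);print(u,v);u,v=int(u),int(v)
a=C['im'][v-60:v+40,u-50:u+50];print(u-50,v-60)
cv2.imwrite('pics/w4.png',cv2.resize(a,(600,600),interpolation=cv2.INTER_NEAREST))
```

```text
turn [ 0.   -0.22  0.09] shift [-0.0007  0.0018  0.0021] tcp [0.5521 0.1367 0.3021] toolx yaw 8.09 q [ 0.33  0.17 -0.7   1.53  0.11  1.48 -1.81] t 5.6167
317.320836308082 194.2039704699778
267 134
```

View pics/w4.png

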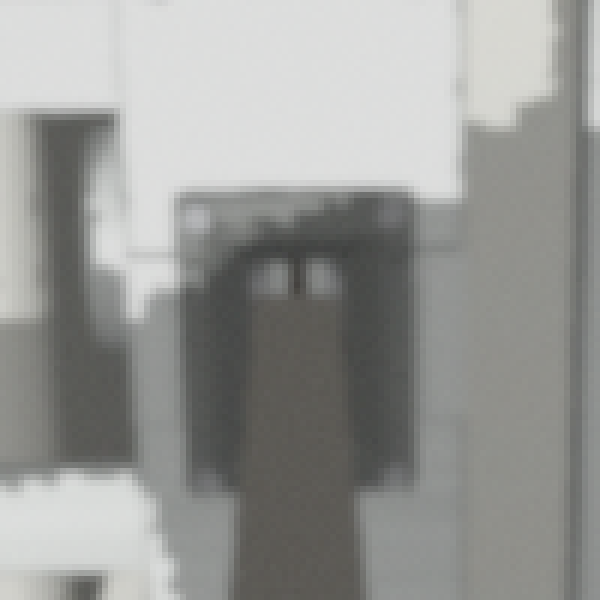

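Run:
```python
from h import *
C=np.load('w4.npy',allow_pickle=True).item()
P=lambda x,y,z:plane(C,267+x/6-.4,134+y/6-.4,z)
tcp=np.array([.5521,.1367]);th=np.radians(8.09)
A=np.array([[np.cos(th),np.sin(th)],[-np.sin(th),np.cos(th)]])
L=lambda x,y,z:(A@(P(x,y,z)[:2]-tcp)*1000).round(2)
zb=.3021-.0966
print('stick edge',L(296.5,298,zb),'w',L(250,298,zb)-L(343,298,zb),'centre=-12.5 in x')
print('slot far edge',L(296,258,.187),'port=-13.5 in x; width',L(248,262,.187),L(342,262,.187))
for z in(.193,.187):
    q=[L(178,192,z),L(415,192,z),L(190,490,z),L(413,490,z)];print('collar',z,q,np.mean(q,0))
print('wheel',L(298,262,.157),L(298,292,.157))
```

```text
stick edge [12.12  0.26] w [1.000e-02 1.303e+01] centre=-12.5 in x
slot far edge [13.39  0.36] port=-13.5 in x; width [12.78  7.56] [12.77 -6.54]
collar 0.193 [array([24.66, 17.41]), array([ 24.64, -16.88]), array([-21.49,  16.55]), array([-21.5 , -17.48])] [ 1.5775 -0.1   ]
collar 0.187 [array([23.43, 17.83]), array([ 23.42, -17.28]), array([-23.81,  16.94]), array([-23.82, -17.89])] [-0.195 -0.1  ]
wheel [5.43 0.07] [0.24 0.08]
```

>>> {"method": "step_arm", "body": {"commands": [[0,-0.2,-0.9,0.0005,0,0.005,1],[0,-0.2,-0.9,0.0005,0,0.01,1],[0,-0.2,-0.9,0.0005,0,0.014,1],[0,-0.2,-0.9,0.0005,0,0.017,1],[0,-0.2,-0.9,0.0005,0,0.02,1]]}}

```text
time: 6.03
tcp_pos: [0.5523, 0.1367, 0.2796]
tool_rot: [-3.131, -0.246, 0.005]
contact_force: [-0.1, 0.3, -0.6]
grip_width: 0.0114
finger_force: 58.8
```

>>> {"method": "step_arm", "body": {"commands": [[0,0,0,0,0,0.003,1],[0,0,0,0,0,0.006,1],[0,0,0,0,0,0.008,1],[0,0,0,0,0,0.01,1]]}}

```text
time: 6.37
tcp_pos: [0.5524, 0.1368, 0.27]
tool_rot: [-3.131, -0.246, 0.004]
contact_force: [-0.7, -0.4, -0.9]
grip_width: 0.0112
finger_force: 58.8
```

>>> {"method": "step_arm", "body": {"commands": [[0,0,0,0,0,0.003,1],[0,0,0,0,0,0.006,1],[0,0,0,0,0,0.009,1],[0,0,0,0,0,0.011,1],[0,0,0,0,0,0.012,1]]}}

```text
time: 6.78
tcp_pos: [0.5524, 0.1367, 0.2578]
tool_rot: [-3.131, -0.246, 0.005]
contact_force: [0.5, -1.0, -0.9]
grip_width: 0.0115
finger_force: 58.8
```

>>> {"method": "step_arm", "body": {"commands": [[0,0,0,0,0,0.0005,1],[0,0,0,0,0,0.001,1],[0,0,0,0,0,0.0015,1],[0,0,0,0,0,0.0015,1]]}}

```text
time: 7.12
tcp_pos: [0.5524, 0.1368, 0.2568]
tool_rot: [-3.131, -0.246, 0.004]
contact_force: [-0.6, 0.1, -0.9]
grip_width: 0.0112
finger_force: 58.8
```

>>> {"method": "step_arm", "body": {"commands": [[0,0,0,0,0,0.0005,1],[0,0,0,0,0,0.001,1],[0,0,0,0,0,0.001,1],[0,0,0,0,0,0.001,1]]}}

```text
time: 7.45
tcp_pos: [0.5524, 0.1368, 0.2557]
tool_rot: [-3.131, -0.246, 0.004]
contact_force: [-0.6, 0.3, -1.6]
grip_width: 0.0117
finger_force: 58.8
```

>>> {"method": "step_arm", "body": {"commands": [[0,0,0,0,0,0.0005,1],[0,0,0,0,0,0.001,1],[0,0,0,0,0,0.001,1],[0,0,0,0,0,0.001,1]]}}

```text
time: 7.78
tcp_pos: [0.5524, 0.1368, 0.2547]
tool_rot: [-3.131, -0.246, 0.004]
contact_force: [-0.4, 0.2, -1.3]
grip_width: 0.0115
finger_force: 58.8
```

>>> {"method": "step_arm", "body": {"commands": [[0,0,0,0,0,0.0005,1],[0,0,0,0,0,0.001,1],[0,0,0,0,0,0.001,1],[0,0,0,0,0,0.001,1]]}}

```text
time: 8.12
tcp_pos: [0.5525, 0.1368, 0.2545]
tool_rot: [-3.131, -0.246, 0.003]
contact_force: [-2.1, 0.2, 4.5]
grip_width: 0.0116
finger_force: 59.6
```

>>> {"method": "step_arm", "body": {"commands": [[0,0,0,0,0,0.0005,1],[0,0,0,0,0,0.0005,1],[0,0,0,0,0,0.0005,1],[0,0,0,0,0,0.0005,1],[0,0,0,0,0,0.0005,1]]}}

```text
time: 8.53
tcp_pos: [0.5525, 0.1369, 0.2543]
tool_rot: [-3.131, -0.246, 0.003]
contact_force: [-3.1, -0.7, 6.8]
grip_width: 0.0115
finger_force: 60.1
```

>>> {"method": "step_arm", "body": {"commands": [[0,0,0,0,0,0,1],[0,0,0,0,0,0,1],[0,0,0,0,0,0,1],[0,0,0,0,0,0,1],[0,0,0,0,0,0,1]]}}

```text
time: 8.95
tcp_pos: [0.5525, 0.1369, 0.2543]
tool_rot: [-3.131, -0.247, 0.003]
contact_force: [-2.5, -1.6, 6.7]
grip_width: 0.0113
finger_force: 60.1
```

```bash
python3 -c "
from cell import robot
print(robot.hand_in())"
```

```text
the job is handed in; nothing more can be done
None
```

I handed the job in with the flat stick held upright in the slot and its lower end resting on the wheel rim at roughly 7–8 N; the hand-in gave no verdict, and I took no final picture of the stand, bottle, jar or beaker.

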